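# Unlock the workshop's oil box

## Task

Unlock the blue steel oil box with its lime-headed key: take the key off its hook, push it gently straight down into the lock until its collar is fully home, turn it clockwise to its stop so that the lid springs ajar, turn it back home and draw it out. Leave the lid ajar, hang the key back on its free hook and let go of it. Do not force the key, bang or lean on the box, drop the key, or disturb the plum-headed key, the mug, the bottle or the mould.

Things in the scene. Friction and masses are not known exactly. Their poses are not given: they have to be found in the camera images.
- oil_key: The key to use: steel safe key, lime-green plastic head, 73 mm long, 45 g. Origin: centre of the underside of its 12 mm wide collar, the face that seats on the lock. z up along the stem to the head, y across the head, x through its thickness. Head: flat frame 30 mm wide (y), 9 mm thick (x), from z = 12 to 48 mm, flat side edges to grip. Both halves are alike: it fits either way round.
- oil_key_eye (a point): Centre of the rectangular eye in the lime key's head: eye 16 mm wide (y) x 19 mm high, centre 31.5 mm above the key's origin (its upper edge 9.5 mm above this point). Same axes as the key.
- oil_key_tip (a point): Rounded tip of the lime key's stem (4.5 mm thick), 24.8 mm below the key's origin. Flat bits stand out from the stem along y, 4.5 mm thick (x): 14.5 mm wide from 4 to 8 mm above this point, 18.5 mm wide from 8 to 17 mm above it.
- store_key: The other key, the same shape with a plum-coloured head, on the other hook; leave it alone.
- lockbox: Blue steel lock box, fixed, 250 mm deep (x) x 300 mm wide (y) x 95 mm high, front towards -x. Origin: centre of its underside. The front 82 mm of its top is a fixed ledge with the lock; behind it is the lid, flush with the ledge, hinged at the +x side, with a bar handle 16 mm high. The key turns only when fully home; off home its bits are trapped, so it cannot be drawn out.
- keyway (a point): Nominal place of the keyway's mouth, on top of the steel escutcheon (42 x 54 mm, 99 mm above the table, 4 mm above the ledge), 48 mm before the lid; axes as the box. The lock was fitted by hand: the true slot is up to 4 mm off in x and in y, feel for it. Slot 20.1 mm long (y) x 6.1 mm wide (x), 1 mm chamfer. Key home: collar on the escutcheon, key y along box y.
- lock_plug (a joint): Angle of the lock's plug: 0 = home, in line with the keyway; grows clockwise seen from above to a hard stop at about 1.3 rad. Spring and friction resist with 0.06 N m at first, 0.14 N m near the stop, where the moment climbs fast (over 0.3 N m is forcing it); let go, it springs home. The key has some 0.1 rad of play in it. The bolt frees the lid before the stop.
- lockbox_lid (a joint): Lid angle: 0 = shut and latched; once the bolt is drawn back, springs lift it to about 0.09 rad (front edge 15 mm up), where it stays by itself.
- key_rack: Low wooden key rack, fixed: base 100 (x) x 220 (y) x 14 mm, upright board 14 mm thick, its top 118 mm above the table. Origin: centre of its underside. Two level steel pegs 5 mm thick stick out of the board towards +x, 40 mm long, each ending in an 8 mm ball. The keys hang by their eyes on them, head width (y) along the rack's y.
- hook_right (a point): On the axis of the peg at the rack's -y side, 108 mm above the table, 23 mm out from the board and 17 mm short of the ball's centre. Axes as the rack. A key hanging here has its eye's centre 7 mm below this point. The lime key starts on one of the two pegs, the plum key on the other.
- hook_left (a point): The same for the peg at the rack's +y side, 110 mm from the other.
- mug: Mauve mug, 82 mm across and 95 mm high, in front of the box; origin at the centre of its underside.
- oil_bottle: Small amber bottle with a black cap, 30 mm across and 75 mm high, beside the box; origin at the centre of its underside.
- mould: Lime-green ring-shaped soap mould, 68 mm across and 28 mm high, beyond the rack; origin at the centre of its underside.

How it is judged:
On the way, in this order (a step that is already met when the one before it is completed fails the run):
1. the lime key is fully home in the lock (collar within 2 mm of the escutcheon), upright (z of oil_key in the frame of keyway below 0.002 m and horizontal distance between oil_key and keyway below 0.008 m and angle between oil_key's own z axis and vertical below 0.12 rad and value of joint lock_plug below 0.12 rad), for 0.2 s.
2. the key has turned the lock to its stop (over 1.27 of 1.3 rad) and the lid has sprung ajar (horizontal distance between oil_key and keyway below 0.008 m and angle between oil_key's own z axis and vertical below 0.12 rad and value of joint lock_plug above 1.27 rad and value of joint lockbox_lid above 0.05 rad), for 0.1 s.
3. the lock is back home (below 0.12 rad) with the key still in it (value of joint lock_plug below 0.12 rad and z of oil_key in the frame of keyway below 0.006 m and horizontal distance between oil_key and keyway below 0.008 m), for 0.1 s.
4. the key is drawn out, its tip clear above the lock (z of oil_key_tip in the frame of keyway above 0.005 m and value of joint lock_plug below 0.12 rad), for 0.1 s.
At the end, for the whole second after the job is handed in: The lime key hangs on its hook (eye centre within 22 mm of the hook point, within 0.3 rad of upright), let go and at rest (below 0.05 m/s); the lock is home (below 0.12 rad) and the lid stands ajar by its springs (0.05 to 0.2 rad) ((distance between oil_key_eye and hook_right below 0.022 m or distance between oil_key_eye and hook_left below 0.022 m) and angle between oil_key's own z axis and vertical below 0.3 rad and linear speed of oil_key below 0.05 m/s and contact force between the fingers and oil_key below 0.1 N and value of joint lock_plug below 0.12 rad and value of joint lockbox_lid between 0.05 and 0.2 rad); the robot touches nothing.
It fails at once if the key is forced: more than 50 N between the lime key and the box and its lock (contact force between oil_key and lockbox above 50 N).
It fails at once if the hand or arm bangs or leans on the box with more than 8 N (contact force between any of the fingers, the arm and lockbox above 8 N).
It fails at once if the lime key is dropped (its collar below 45 mm over the table) (height (world z) of oil_key below 0.045 m).
It fails at once if the plum key is moved more than 20 mm (distance of store_key from where it was at the start of the episode above 0.02 m).
It fails at once if the mug, bottle or mould is moved more than 20 mm (distance of any of mug, oil_bottle, mould from where it was at the start of the episode above 0.02 m).
It also fails if it takes over 72 s, if anything falls off the work surface, if the arm or the gripper's body presses on something with over 40 N, if the wrist force passes 120 N, or if a joint passes its speed limit or range.

## Robot

A 7-joint arm with a two-finger parallel gripper is mounted at the origin on the work surface. World frame = base frame: x ahead of the robot, y to its left, z up, the work surface at z = 0. Lengths are in m, angles in rad, forces in N, time in s.
With the tool pointing down it reaches from about 0.35 to 0.9 m from the base axis. Payload 8.1 kg.
Tool frame: the origin (TCP) lies at the centre of the arm's flange, where the gripper is bolted on; the fingertips stand 178 mm ahead of it and the grasp point (between the pads) lies 159 mm ahead of it; x points along the fingers, z is the direction in which the jaws open and shut, and the axes are right-handed (so a half turn about x gives the same grasp; the last joint's range is limited). The gripper opens to 92 mm and grips with 3 to 60 N. Pads are 19 mm wide; open, the fingers measure 130 mm over their backs; the gripper's body (75 mm by 190 mm) begins 47 mm behind the grasp point.
Start: joints at [-1.343, 0.434, 0.025, 1.573, -0.012, 1.134, -0.075], TCP at [0.203, 0.591, 0.405] pointing down, gripper open.
Joint ranges: [-2.62, 2.62], [-0.44, 2.09], [-1.27, 1.32], [0.08, 2.57], [-1.32, 4.46], [0.12, 2], [-2.74, 2.74]. Speed limits (rad/s): [2.22, 2.22, 3.01, 3.01, 3.14, 3.14, 3.14].

## Interface

Orientations are given as a rotation vector (axis times angle).
In Python, from cell import arm, get_image, search_frame, pinpoint gives the robot as it stands.
- The arm moves only by the tool arm_command, never from a script. Its argument "motion" is a list of rows, each a list of 7 numbers: the finger opening in mm, from 0 to 91.8, then the shift along the tool's x, y, z in mm, then the turn, a rotation vector about the tool's x, y, z in degrees. In form: [[fingers, x, y, z, ax, ay, az], ...]. A call has 1 to 5 rows; each row shifts and turns the commanded pose from where the row before left it, along the tool's axes as they then stand; what a row does not reach is not made up. A row lasts 1/8 s, in which the tool goes at most 62.5 mm and 10.7 degrees, less where a joint would pass 70% of its speed; a pose out of reach is approached as far as the arm can. A call with a gripper value outside its range is refused whole. The fingers move at their own pace and stop on an object; "newtons" is the grip in N (left out, the last holds). Time passes only in rows, so rows that do not move let the fingers close. It gives the time, the measured TCP pose, the force and the opening at its end, in the units of the state.
- arm.observe(): the state, without advancing time (a new reading comes with each control period).
- get_image(name): name is "side" or "top"; returns a dict with "frame" (384x512x3 uint8, red, green, blue), "range_z" (384x512 float32, m along the optical axis (not along the pixel's ray), 0 where there is no reading), "K" (3x3 intrinsics, pixels), "distortion" ([k1, k2, p1, p2, k3] as OpenCV has them; the pictures are not rectified), "origin" and "rotation" of the camera in the world. Camera axes: x right, y down, z forward; pixel columns grow to the right and rows downward; lengths in m; the calibration is good to about 2 mm. A picture is of the moment at which its call begins.
- arm.sign_off(): hands the job in, once; it reports no verdict.
Trained networks look in the newest picture that a camera, given by its name, has taken for a name from the list of things; names that differ only in an ending like _2 or _b are one class to them, and where a whole thing is asked for, a point or a joint stands for the part that bears it (a point fixed in the world has none). Each returns a list of dicts, best first, with "p" (0 to 1); they miss things now and then, are a little off and sometimes report something else, mostly with a low value. They report only what shows in the picture. A call takes as long as a camera call.
- search_frame(camera, target): "point" ([x, y, z] in m, in world coordinates, good to about 4 mm: the middle of the surface that is visible of it).
- pinpoint(camera, target): "point" ([x, y, z] in m, in world coordinates, good to about 4 mm: a listed point, or the origin of a listed thing).
The state is a dict: "clock": time; "joints": joint angles; "dq": joint speeds; "joint_efforts": joint torques, N m; "position": TCP position; "ee_rot": TCP orientation; "force": force on the tool from outside, world axes, zero at the start; "ft_torque": the same for the moment, N m; "width": opening from 0.0 (shut) to 1.0 (fully open).
Only numpy, scipy, OpenCV 4.12 (cv2) and the standard library are available. Lean on these libraries where they do the work, as an engineer would, in place of code of your own. Each camera call takes 0.05 s, during which the arm holds its last target. There are 200 camera calls.

## Working session

There is one attempt and no reset: what is moved stays moved. The work goes in short steps, Python scripts to look and compute and a tool call to move; the robot and the scene stay as the last step left them, time stands still between calls to the robot, and variables do not carry over. Pictures are saved under pics/ and viewed, about 8 in all and at most 12, crops included, and the job is handed in when it is done.

Besides the shell and the picture viewer there is one more tool, called after "Emit:" as name(argument=value, ...) on one line, values as JSON. arm_command: Moves the arm, as the interface text tells. Its arguments: {"type":"object","properties":{"motion":{"type":"array"},"newtons":{"type":"number"}},"required":["motion"]}

```bash
mkdir -p pics
cat > h.py <<'E'
import numpy as np, cv2
from cell import arm,get_image,search_frame,pinpoint
from scipy.spatial.transform import Rotation as R
def save(im,n,box=None,s=1):
    f=im['frame'][:,:,::-1]
    if box: f=f[box[1]:box[3],box[0]:box[2]]
    cv2.imwrite('pics/'+n,cv2.resize(f,None,fx=s,fy=s,interpolation=cv2.INTER_CUBIC))
def cloud(im):
    h,w=im['range_z'].shape
    u,v=np.meshgrid(np.arange(w),np.arange(h))
    p=cv2.undistortPoints(np.stack([u,v],-1).reshape(-1,1,2).astype(float),im['K'],np.array(im['distortion'])).reshape(h,w,2)
    z=im['range_z'][...,None]
    c=np.concatenate([p*z,z],-1)
    return c@np.array(im['rotation']).T+np.array(im['origin'])
def proj(im,P):
    Rw=np.array(im['rotation']).T
    rv=cv2.Rodrigues(Rw)[0]; t=-Rw@np.array(im['origin'])
    return cv2.projectPoints(np.array(P,float).reshape(-1,1,3),rv,t,im['K'],np.array(im['distortion']))[0].reshape(-1,2)
E
python3 - <<'E'
from h import *
o=arm.observe(); print({k:np.round(v,3) for k,v in o.items()}); print(R.from_rotvec(o['ee_rot']).as_matrix().round(3))
for c in('side','top'):
    im=get_image(c); save(im,c+'0.png',s=1.5); print(c,np.round(im['origin'],3),np.round(im['rotation'],2).tolist(),im['K'][0][0])
    for t in ['oil_key','oil_key_eye','oil_key_tip','store_key','lockbox','keyway','key_rack','hook_right','hook_left','mug','oil_bottle','mould']:
        r=pinpoint(c,t); print(t,[(np.round(d['point'],3).tolist(),round(d['p'],2)) for d in r[:2]])
E
```

```text
{'clock': np.float64(0.0), 'joints': array([-1.343,  0.435,  0.025,  1.574, -0.012,  1.134, -0.075]), 'dq': array([-0.001, -0.001, -0.   ,  0.001,  0.001,  0.   ,  0.002]), 'joint_efforts': array([ 0.0000e+00, -6.6783e+01,  9.8500e-01, -3.1447e+01, -6.1000e-02,
        4.2000e-02,  0.0000e+00]), 'position': array([0.203, 0.591, 0.404]), 'ee_rot': array([-0.963,  1.349,  0.961]), 'force': array([ 0.009,  0.79 , -0.628]), 'ft_torque': array([ 0.083, -0.008,  0.057]), 'width': np.float64(0.996)}
[[-0.    -0.946  0.325]
 [-0.002  0.325  0.946]
 [-1.    -0.    -0.002]]
side [ 0.405 -0.829  0.662] [-2.18, 0.22, -0.13] 380.52418153154014
oil_key [([0.497, 0.352, 0.074], 0.41)]
oil_key_eye [([0.498, 0.353, 0.1], 0.58)]
oil_key_tip [([0.631, 0.385, -0.003], 0.7)]
store_key [([0.668, -0.417, 0.001], 0.51)]
lockbox [([0.628, -0.21, 0.002], 0.91)]
keyway [([0.546, -0.237, 0.099], 0.9), ([0.527, 0.254, 0.108], 0.66)]
key_rack [([0.513, 0.303, -0.001], 0.6)]
hook_right [([0.528, 0.249, 0.107], 0.56)]
hook_left []
mug []
oil_bottle [([0.667, -0.417, 0.003], 0.57)]
mould [([0.632, 0.383, -0.003], 0.74)]
top [ 0.483 -0.024  1.129] [-2.16, 2.18, -0.07] 428.0977527952616
oil_key [([0.496, 0.357, 0.068], 0.47)]
oil_key_eye [([0.499, 0.356, 0.1], 0.67)]
oil_key_tip [([0.628, 0.38, 0.001], 0.45), ([0.497, 0.357, 0.048], 0.42)]
store_key [([0.527, 0.247, 0.074], 0.65)]
lockbox [([0.632, -0.208, -0.001], 0.98)]
keyway [([0.539, -0.235, 0.098], 0.57)]
key_rack [([0.497, 0.358, 0.046], 0.67), ([0.513, 0.307, 0.002], 0.56)]
hook_right [([0.528, 0.248, 0.11], 0.91)]
hook_left [([0.503, 0.359, 0.107], 0.85)]
mug [([0.428, -0.227, -0.0], 0.94)]
oil_bottle [([0.671, -0.419, 0.0], 0.49)]
mould [([0.628, 0.381, 0.002], 0.92)]
```

```bash
sed -i "s/^def save/def RM(im):\n    return R.from_rotvec(im['rotation']).as_matrix()\ndef save/; s/np.array(im\['rotation'\])/RM(im)/" h.py
python3 - <<'E'
import cv2,numpy as np
a=cv2.imread('pics/top0.png');b=cv2.imread('pics/side0.png')
cv2.imwrite('pics/both.png',np.vstack([cv2.resize(a,None,fx=.52,fy=.52),cv2.resize(b,None,fx=.52,fy=.52)]))
E
```

```text
(no output)
```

View pics/top0.png

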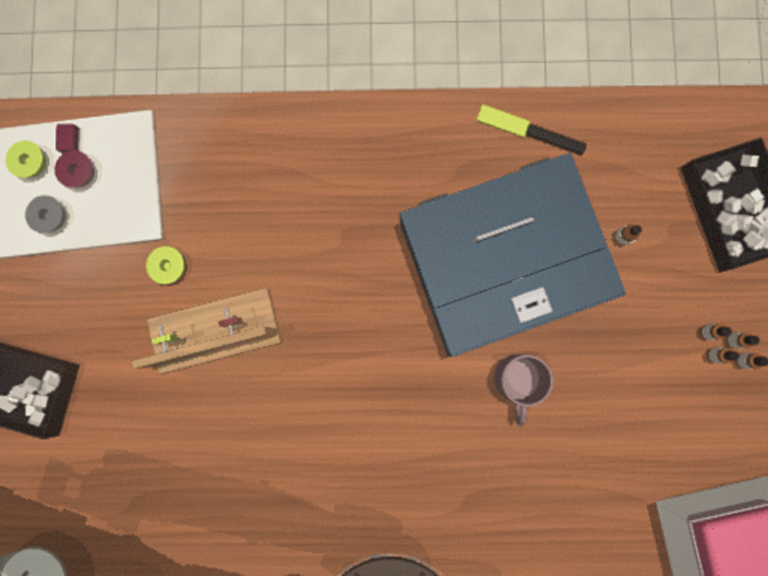

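View pics/side0.png

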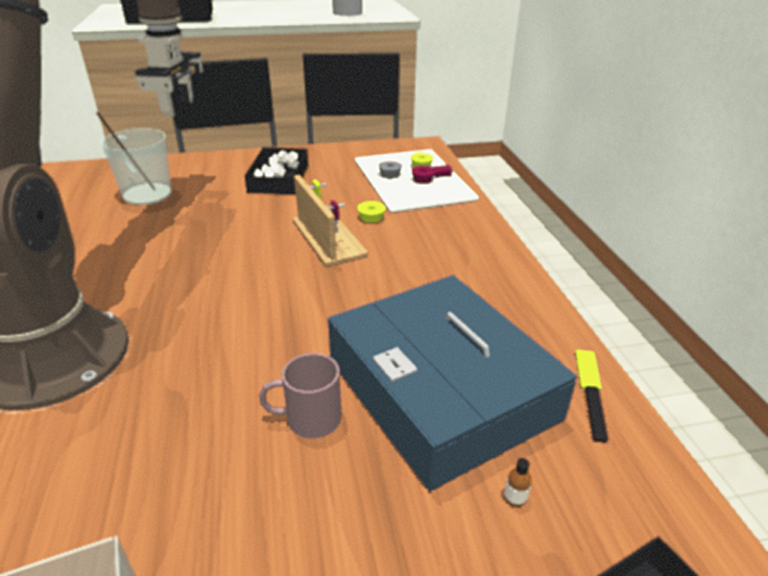

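Run:
```python
from h import *
T=get_image('top');S=get_image('side')
def crop(im,P,w,h,s):
    u,v=proj(im,P)[0].round().astype(int); print(u-w//2,v-h//2)
    f=im['frame'][v-h//2:v-h//2+h,u-w//2:u-w//2+w,::-1]
    return cv2.resize(f,None,fx=s,fy=s,interpolation=cv2.INTER_CUBIC)
k=[.542,-.236,.099]; r=[.515,.303,.1]
cv2.imwrite('pics/crop1.png',np.vstack([np.hstack([crop(T,k,48,36,8),crop(S,k,48,36,8)]),np.hstack([crop(T,r,96,72,4),crop(S,r,64,48,6)])]))
# lid/ledge, box top points
for n,im in(('T',T),('S',S)):
    c=cloud(im); f=im['frame'].astype(int)
    lime=(f[...,1]>150)&(f[...,2]<90)&(f[...,0]<230)
    m=lime&(c[...,2]>.06)&(c[...,2]<.13)&(np.hypot(c[...,0]-.5,c[...,1]-.357)<.05)
    print(n,'lime',m.sum(),np.median(c[m],0).round(4),c[m].min(0).round(3),c[m].max(0).round(3))
    m=(abs(c[...,2]-.095)<.012)&(c[...,1]<-.02)&(c[...,1]>-.41)&(c[...,0]>.4)&(f[...,2]>f[...,0]+5)
    rect=cv2.minAreaRect(c[m][:,:2].astype(np.float32)); print('box',rect,np.median(c[m][:,2]))
    m=(abs(c[...,2]-.099)<.01)&(np.hypot(c[...,0]-.542,c[...,1]+.236)<.045)&(f.min(-1)>130)
    rect=cv2.minAreaRect(c[m][:,:2].astype(np.float32)); print('esc',rect,np.median(c[m][:,2]))
    m=(abs(c[...,2]-.099)<.01)&(np.hypot(c[...,0]-.542,c[...,1]+.236)<.015)&(f.max(-1)<110)
    v,u=np.nonzero(m);print('slot px',m.sum(),u.mean(),v.mean(),c[m].mean(0).round(4)); 
    if m.sum()>4:
        q=c[m][:,:2]-c[m][:,:2].mean(0); w,V=np.linalg.eigh(q.T@q); print('dir',V[:,1])
```

```text
331 187
237 224
84 183
186 108
T lime 10 [0.4977 0.3503 0.1163] [0.493 0.344 0.109] [0.505 0.37  0.121]
box ((0.6321379542350769, -0.20618046820163727), (0.24996821582317352, 0.29945898056030273), 18.768709182739258) 0.09476549218991304
esc ((0.5467354655265808, -0.2356690764427185), (0.044150177389383316, 0.05692166090011597), 17.63279151916504) 0.09858594587575586
slot px 2 357.0 201.5 [ 0.5501 -0.2429  0.0916]
S lime 31 [0.5    0.3445 0.1051] [0.492 0.34  0.086] [0.504 0.366 0.12 ]
box ((0.6300235390663147, -0.2085418999195099), (0.2501524090766907, 0.29984599351882935), 18.57860565185547) 0.09455965756378848
esc ((0.5475759506225586, -0.23049196600914001), (0.0466805063188076, 0.06355826556682587), 18.952253341674805) 0.09859000202351165
slot px 4 263.0 242.25 [ 0.5485 -0.229   0.0912]
```

View pics/crop1.png

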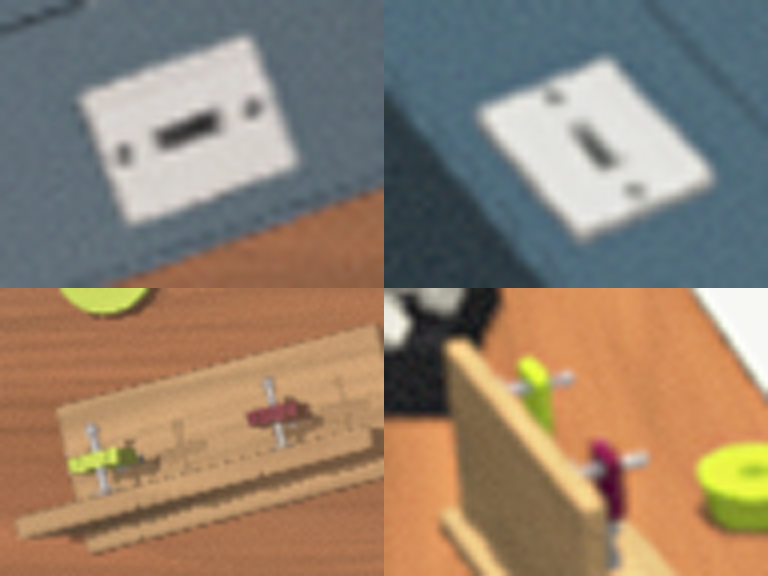

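```bash
cat >> h.py <<'E'
def ray(im,u,v):
    p=cv2.undistortPoints(np.array([[[u,v]]],float),im['K'],np.array(im['distortion'])).reshape(2)
    d=RM(im)@np.array([p[0],p[1],1.]); return np.array(im['origin']),d
def tri(rs):
    A=0;b=0
    for o,d in rs:
        d=d/np.linalg.norm(d);M=np.eye(3)-np.outer(d,d);A=A+M;b=b+M@o
    x=np.linalg.solve(A,b); return x,[np.linalg.norm((np.eye(3)-np.outer(d,d)/(d@d))@(x-o)) for o,d in rs]
def atz(im,u,v,z):
    o,d=ray(im,u,v); return o+d*(z-o[2])/d[2]
def plan(pos,yaw):
    "grasp point target, jaw(z) yaw deg, tool down: tool-frame shift mm and turn deg"
    o=arm.observe(); M=R.from_rotvec(o['ee_rot']).as_matrix(); p=o['position']+.159*M[:,0]
    a=np.radians(yaw); z=np.array([np.cos(a),np.sin(a),0]); x=np.array([0,0,-1.]); G=np.c_[x,np.cross(z,x),z]
    t=np.array(pos)+.159*np.array([0,0,1.])
    print('t %.2f'%o['clock'],'grasp',p.round(4),'yaw %.2f'%np.degrees(np.arctan2(M[1,2],M[0,2])),'tilt',M[:2,0].round(4),'F',np.round(o['force'],2),'T',np.round(o['ft_torque'],3),'w %.1f'%(o['width']*92))
    print('shift mm',(M.T@(t-o['position'])*1e3).round(1),'turn deg',np.degrees((R.from_matrix(M.T@G)).as_rotvec()).round(2))
E
python3 - <<'E'
from h import *
T=get_image('top');S=get_image('side')
print('slot',tri([ray(T,354,202.9),ray(S,263.1,241.75)]),atz(T,354,202.9,.099),atz(S,263.1,241.75,.099))
for n,im in(('T',T),('S',S)):
    c=cloud(im); f=im['frame'].astype(int)
    near=(abs(c[...,0]-.51)<.12)&(abs(c[...,1]-.3)<.16)
    m=near&(abs(c[...,2]-.118)<.006)&(f[...,0]>f[...,2]+25)&(f[...,1]<f[...,0]-10)
    print(n,'board top',m.sum(),cv2.minAreaRect(c[m][:,:2].astype(np.float32)),np.median(c[m],0))
    m=near&(abs(c[...,2]-.014)<.005); print('base',m.sum(),cv2.minAreaRect(c[m][:,:2].astype(np.float32)))
    hsv=cv2.cvtColor(im['frame'],cv2.COLOR_RGB2HSV).astype(int)
    g=near&(c[...,1]<.4)&(hsv[...,0]>28)&(hsv[...,0]<45)&(hsv[...,1]>110)&(hsv[...,2]>110)
    v,u=np.nonzero(g); k=np.hypot(u-proj(im,[.498,.353,.1])[0,0],v-proj(im,[.498,.353,.1])[0,1])<16; u=u[k];v=v[k]
    P=np.array([atz(im,a,b,.1165) for a,b in zip(u,v)]); print('lime',len(u),u.min(),u.max(),v.min(),v.max(),P.mean(0),cv2.minAreaRect(P[:,:2].astype(np.float32)))
    print('ctr px',u.mean(),v.mean())
E
```

```text
slot (array([ 0.54695579, -0.23434985,  0.09769192]), [np.float64(0.0004900281597587198), np.float64(0.0004900281597586848)]) [ 0.54638955 -0.23400109  0.099     ] [ 0.54711891 -0.23575306  0.099     ]
T board top 610 ((0.5031805038452148, 0.30067428946495056), (0.052650369703769684, 0.2186785787343979), 14.020712852478027) [0.48731238 0.28652362 0.11776568]
base 2229 ((0.553608238697052, 0.3141014575958252), (0.18334899842739105, 0.22216618061065674), 13.803325653076172)
lime 49 101 113 223 228 [0.49827009 0.35583213 0.1165    ] ((0.4983331263065338, 0.3569786250591278), (0.009822220541536808, 0.02994810789823532), 8.759597778320312)
ctr px 107.57142857142857 225.75510204081633
S board top 171 ((0.4961303174495697, 0.2965124547481537), (0.03877076134085655, 0.22047847509384155), 14.595659255981445) [0.48974357 0.26858049 0.11700007]
base 539 ((0.5544306039810181, 0.31030362844467163), (0.18519262969493866, 0.22039751708507538), 13.289578437805176)
lime 37 209 213 120 131 [0.49688644 0.32727248 0.1165    ] ((0.4961705803871155, 0.3254142999649048), (0.0845668837428093, 0.013234417885541916), 84.09197998046875)
ctr px 211.1891891891892 125.13513513513513
```

```bash
python3 -c "
from h import *
plan([.498,.3565,.17],103.5)"
```

```text
t 1.50 grasp [0.203  0.5911 0.2457] yaw 71.05 tilt [-0.  0.] F [-0.06  0.68  0.16] T [ 0.024  0.014 -0.021] w 91.8
shift mm [  75.7 -355.2 -126.1] turn deg [-32.45   0.    -0.  ]
```

Emit:
arm_command(motion=[[60,0,-51,-18,0,0,0],[60,0,-51,-18,0,0,0],[60,0,-51,-18,0,0,0],[60,0,-51,-18,0,0,0],[60,0,-51,-18,0,0,0]], newtons=10)

```text
clock: 2.12
position: [0.4162, 0.422, 0.4049]
ee_rot: [-0.962, 1.347, 0.962]
force: [0.9, 0.3, 0.5]
width: 0.653
```

Emit:
arm_command(motion=[[60,10,-50,-18,0,0,0],[60,10,-50,-18,0,0,0],[60,0,0,0,-10.5,0,0],[60,0,0,0,-10.5,0,0],[60,0,0,0,-10.5,0,0]])

```text
clock: 2.75
position: [0.4979, 0.3565, 0.3847]
ee_rot: [-1.373, 1.095, 1.373]
force: [-0.1, 0.0, -0.7]
width: 0.654
```

```bash
python3 -c "
from h import *
T=get_image('top');save(T,'a.png',(70,160,150,260),6)
plan([.498,.3565,.105],103.5)"
```

```text
t 2.80 grasp [0.4981 0.3564 0.2257] yaw 103.38 tilt [ 0.0002 -0.0001] F [-0.18  0.08 -0.41] T [0.057 0.048 0.044] w 60.1
shift mm [1.207e+02 0.000e+00 1.000e-01] turn deg [-0.12 -0.01  0.01]
```

View pics/a.png

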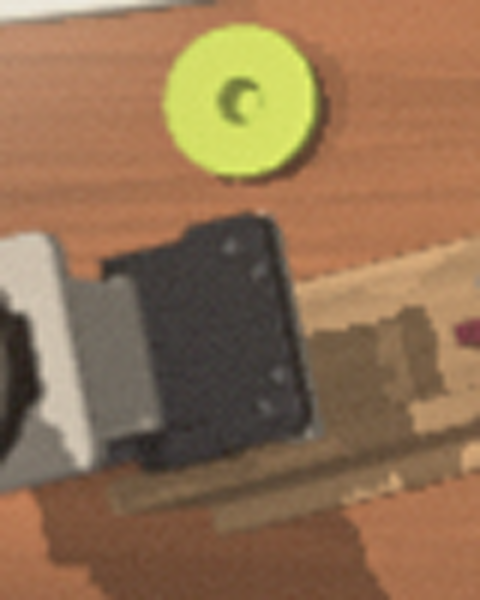

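Emit:
arm_command(motion=[[60,40,0,0,0,0,0],[60,40,0,0,0,0,0],[60,25,0,0,0,0,0],[60,16.5,0,0,0,0,0],[60,0,0,0,0,0,0]])

```text
clock: 3.42
position: [0.4976, 0.3565, 0.2625]
ee_rot: [-1.368, 1.1, 1.368]
force: [-0.6, -0.5, -0.5]
width: 0.656
```

```bash
python3 -c "
from h import *
T=get_image('side');save(T,'b.png',(170,70,260,160),6)
plan([.498,.3565,.104],103.5)"
```

```text
t 3.48 grasp [0.498  0.3568 0.1045] yaw 102.49 tilt [ 0. -0.] F [-0.04  0.23 -0.15] T [ 0.071 -0.039 -0.005] w 60.2
shift mm [ 0.5  0.  -0.3] turn deg [-1.01 -0.    0.  ]
```

View pics/b.png

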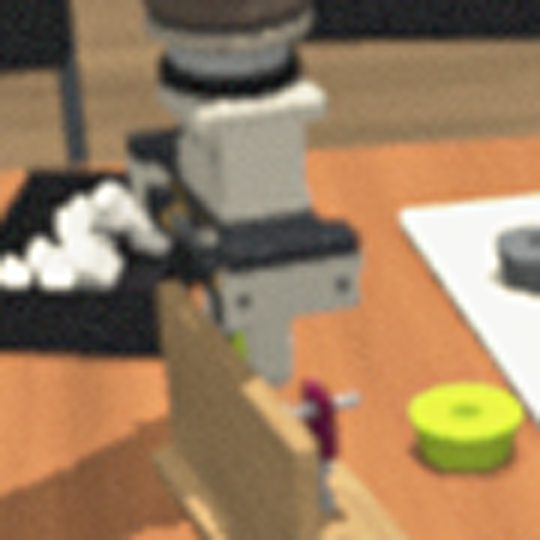

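Emit:
arm_command(motion=[[20,0,0,0,-1,0,0],[20,0,0,0,0,0,0],[20,0,0,0,0,0,0],[20,0,0,0,0,0,0],[20,0,0,0,0,0,0]], newtons=25)

```text
clock: 4.1
position: [0.4979, 0.3567, 0.2635]
ee_rot: [-1.381, 1.087, 1.381]
force: [0.2, -1.3, 3.3]
width: 0.327
```

```bash
python3 -c "
from h import *
plan([.498,.3565,.111],103.5)
r=np.radians(13.8);print(np.array([np.cos(r),np.sin(r)])*.055)"
```

```text
t 4.10 grasp [0.498  0.3568 0.1045] yaw 103.54 tilt [0.0004 0.0004] F [ 0.25 -1.33  3.32] T [-0.04   0.111 -0.029] w 30.1
shift mm [-6.5 -0.  -0.2] turn deg [0.04 0.02 0.03]
[0.05341239 0.01311934]
```

Emit:
arm_command(motion=[[20,-3.5,0,0,0,0,0],[20,-3.5,0,0,0,0,0],[20,0,0,0,0,0,0]])

```text
clock: 4.47
position: [0.4979, 0.3567, 0.2706]
ee_rot: [-1.381, 1.087, 1.381]
force: [0.6, -0.8, 0.3]
width: 0.321
```

```bash
python3 -c "
from h import *
plan([.498,.3565,.111],103.5)
T=get_image('side');save(T,'c.png',(190,90,240,140),10)"
```

```text
t 4.47 grasp [0.498  0.3567 0.1116] yaw 103.54 tilt [0.0004 0.0004] F [ 0.65 -0.79  0.27] T [0.028 0.068 0.052] w 29.6
shift mm [ 0.6 -0.  -0.2] turn deg [0.04 0.02 0.03]
```

View pics/c.png

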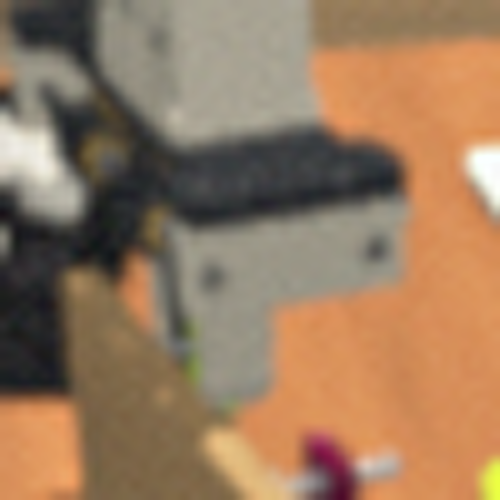

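Emit:
arm_command(motion=[[20,0,-8,0,0,0,0],[20,0,-8,0,0,0,0],[20,0,0,0,0,0,0]])

```text
clock: 4.9
position: [0.5143, 0.3603, 0.2701]
ee_rot: [-1.381, 1.088, 1.38]
force: [0.5, -0.6, -0.2]
width: 0.325
```

Emit:
arm_command(motion=[[20,0,-6,0,0,0,0],[20,0,-6,0,0,0,0],[20,0,0,0,0,0,0]])

```text
clock: 5.28
position: [0.5256, 0.3632, 0.2702]
ee_rot: [-1.381, 1.088, 1.381]
force: [-0.3, 0.4, -0.8]
width: 0.324
```

Emit:
arm_command(motion=[[20,0,-6,0,0,0,0],[20,0,-8,0,0,0,0],[20,0,-12,0,0,0,0],[20,0,0,0,0,0,0]])

```text
clock: 5.78
position: [0.5515, 0.3692, 0.2702]
ee_rot: [-1.381, 1.088, 1.38]
force: [-0.5, -0.3, -0.2]
width: 0.327
```

```bash
python3 -c "
from h import *
T=get_image('side');A=get_image('top')
cv2.imwrite('pics/d.png',np.hstack([cv2.resize(x['frame'][b:b+60,a:a+60,::-1],None,fx=6,fy=6,interpolation=cv2.INTER_CUBIC) for x,a,b in((T,190,80),(A,85,180))]))
plan([.547,-.2345,.22],108.7)"
```

```text
t 5.88 grasp [0.5504 0.3692 0.111 ] yaw 103.53 tilt [-0.0003 -0.0002] F [-0.22 -0.5  -0.58] T [ 0.096 -0.002 -0.029] w 29.9
shift mm [-108.9  144.6 -586.2] turn deg [-5.17 -0.   -0.02]
```

View pics/d.png

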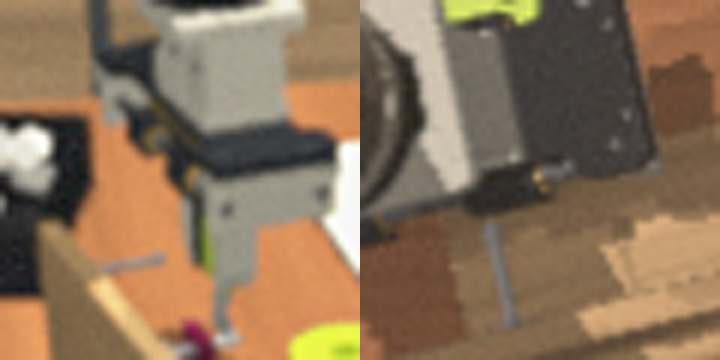

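Emit:
arm_command(motion=[[20,-40,0,0,0,0,0],[20,-50,4,-16,0,0,0],[20,-19,8,-34,0,0,0],[20,0,12,-50,0,0,0],[20,0,12,-50,0,0,0]])

```text
clock: 6.5
position: [0.55, 0.2137, 0.3797]
ee_rot: [-1.382, 1.087, 1.381]
force: [0.5, -0.9, -0.8]
width: 0.326
```

Emit:
arm_command(motion=[[20,0,12.5,-50,0,0,0],[20,0,12.5,-50,0,0,0],[20,0,12.5,-50,0,0,0],[20,0,12.5,-50,0,0,0],[20,0,12.5,-50,0,0,0]])

```text
clock: 7.12
position: [0.5477, -0.0441, 0.3794]
ee_rot: [-1.381, 1.087, 1.381]
force: [0.8, -0.1, -1.1]
width: 0.325
```

Emit:
arm_command(motion=[[20,0,12.5,-50,0,0,0],[20,0,12.5,-50,0,0,0],[20,0,12,-46,0,0,0],[20,0,9,-30,-2.5,0,0],[20,0,0,0,-2.5,0,0]])

```text
clock: 7.75
position: [0.5436, -0.2277, 0.3792]
ee_rot: [-1.442, 1.042, 1.441]
force: [-0.3, 0.5, -0.6]
width: 0.327
```

```bash
python3 -c "
from h import *
plan([.547,-.2345,.18],108.7)"
```

```text
t 7.75 grasp [ 0.5435 -0.228   0.2202] yaw 108.35 tilt [-0.0005 -0.0014] F [-0.32  0.48 -0.64] T [ 0.059 -0.055 -0.02 ] w 30.1
shift mm [40.2 -1.1 -7.4] turn deg [-0.35 -0.06 -0.05]
```

Emit:
arm_command(motion=[[20,15,-1,-7.4,-0.3,0,0],[20,20,0,0,0,0,0],[20,14,0,0,0,0,0],[20,0,0,0,0,0,0]])

```text
clock: 8.25
position: [0.5477, -0.2307, 0.3287]
ee_rot: [-1.445, 1.036, 1.45]
force: [0.2, 0.8, -0.6]
width: 0.322
```

```bash
python3 -c "
from h import *
T=get_image('side');A=get_image('top')
plan([.547,-.2345,.17],108.7)
o=arm.observe();M=R.from_rotvec(o['ee_rot']).as_matrix();p=o['position']+.159*M[:,0]
for n,im in (('S',T),('A',A)):
  print(n,proj(im,[p-[0,0,.0598],p-[0,0,.035],[.547,-.2345,.099]]))
cv2.imwrite('pics/e.png',np.hstack([cv2.resize(x['frame'][b:b+60,a:a+50,::-1],None,fx=8,fy=8,interpolation=cv2.INTER_CUBIC) for x,a,b in((T,240,195),(A,330,175))]))
"
```

```text
t 8.35 grasp [ 0.5482 -0.2311  0.1713] yaw 108.85 tilt [0. 0.] F [ 0.2  -0.24 -0.67] T [ 0.026 -0.071 -0.047] w 29.9
shift mm [ 1.3  2.2 -2.8] turn deg [0.15 0.   0.  ]
S [[263.23666809 235.92293535]
 [263.45065537 227.13962547]
 [262.92067397 241.36890245]]
A [[353.81999748 201.80515312]
 [355.97541074 201.08761538]
 [354.19996654 202.64386386]]
```

View pics/e.png

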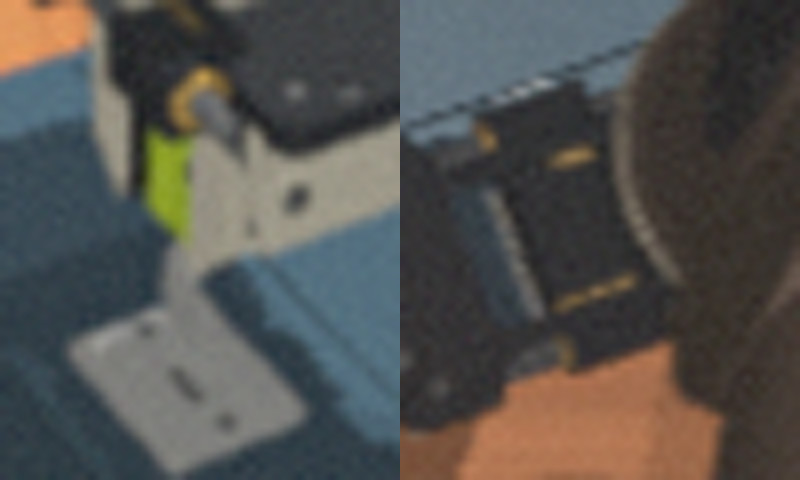

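Emit:
arm_command(motion=[[20,0,2.2,-2.8,0,0,0],[20,4,0,0,0,0,0],[20,3,0,0,0,0,0],[20,0,0,0,0,0,0],[20,0,0,0,0,0,0]])

```text
clock: 8.98
position: [0.5469, -0.2346, 0.3232]
ee_rot: [-1.447, 1.035, 1.447]
force: [0.2, 0.4, -0.4]
width: 0.32
```

```bash
python3 -c "
from h import *
plan([.547,-.2345,.162],108.7)
"
```

```text
t 8.97 grasp [ 0.5469 -0.2346  0.1642] yaw 108.84 tilt [0.     0.0001] F [ 0.22  0.45 -0.44] T [ 0.051  0.033 -0.034] w 29.4
shift mm [ 2.2 -0.1  0. ] turn deg [0.14 0.   0.  ]
```

Emit:
arm_command(motion=[[20,1.5,0,0,0,0,0],[20,1.5,0,0,0,0,0],[20,1,0,0,0,0,0],[20,1,0,0,0,0,0],[20,0,0,0,0,0,0]])

```text
clock: 9.6
position: [0.5468, -0.2346, 0.3181]
ee_rot: [-1.447, 1.035, 1.447]
force: [0.2, 0.7, -0.1]
width: 0.324
```

Emit:
arm_command(motion=[[20,1,0,0,0,0,0],[20,1,0,0,0,0,0],[20,0,0,0,0,0,0]])

```text
clock: 9.98
position: [0.5468, -0.2346, 0.3161]
ee_rot: [-1.447, 1.035, 1.447]
force: [0.1, -0.2, -1.2]
width: 0.323
```

Emit:
arm_command(motion=[[20,1,0,0,0,0,0],[20,1,0,0,0,0,0],[20,0,0,0,0,0,0]])

```text
clock: 10.35
position: [0.5468, -0.2346, 0.3141]
ee_rot: [-1.447, 1.035, 1.447]
force: [-0.5, 0.4, 0.0]
width: 0.325
```

Emit:
arm_command(motion=[[20,1,0,0,0,0,0],[20,1,0,0,0,0,0],[20,0,0,0,0,0,0]])

```text
clock: 10.72
position: [0.5468, -0.2346, 0.3121]
ee_rot: [-1.447, 1.035, 1.447]
force: [0.2, 0.9, -0.3]
width: 0.325
```

Emit:
arm_command(motion=[[20,1,0,0,0,0,0],[20,1,0,0,0,0,0],[20,0,0,0,0,0,0]])

```text
clock: 11.1
position: [0.5468, -0.2346, 0.3101]
ee_rot: [-1.447, 1.035, 1.447]
force: [0.2, -0.5, -1.4]
width: 0.322
```

Emit:
arm_command(motion=[[20,1,0,0,0,0,0],[20,1,0,0,0,0,0],[20,0,0,0,0,0,0]])

```text
clock: 11.48
position: [0.5468, -0.2346, 0.3081]
ee_rot: [-1.447, 1.035, 1.447]
force: [-0.0, 0.5, -0.6]
width: 0.325
```

Emit:
arm_command(motion=[[20,1,0,0,0,0,0],[20,1,0,0,0,0,0],[20,0,0,0,0,0,0]])

```text
clock: 11.85
position: [0.5468, -0.2346, 0.3061]
ee_rot: [-1.447, 1.035, 1.447]
force: [-0.9, -0.7, -0.1]
width: 0.323
```

Emit:
arm_command(motion=[[20,1,0,0,0,0,0],[20,1.5,0,0,0,0,0],[20,1.5,0,0,0,0,0],[20,0,0,0,0,0,0]])

```text
clock: 12.35
position: [0.5468, -0.2346, 0.302]
ee_rot: [-1.447, 1.035, 1.447]
force: [-0.2, -0.1, 0.3]
width: 0.323
```

Emit:
arm_command(motion=[[20,1.5,0,0,0,0,0],[20,1.5,0,0,0,0,0],[20,1,0,0,0,0,0],[20,1,0,0,0,0,0],[20,0,0,0,0,0,0]])

```text
clock: 12.98
position: [0.5468, -0.2346, 0.2971]
ee_rot: [-1.447, 1.035, 1.447]
force: [0.2, -0.5, -0.5]
width: 0.325
```

Emit:
arm_command(motion=[[20,1,0,0,0,0,0],[20,1,0,0,0,0,0],[20,0.5,0,0,0,0,0],[20,0,0,0,0,0,0]])

```text
clock: 13.48
position: [0.5468, -0.2346, 0.2947]
ee_rot: [-1.447, 1.035, 1.447]
force: [-0.3, 0.6, -0.7]
width: 0.327
```

Emit:
arm_command(motion=[[20,0.5,0,0,0,0,0],[20,0.5,0,0,0,0,0],[20,0,0,0,0,0,0]])

```text
clock: 13.85
position: [0.5468, -0.2346, 0.2937]
ee_rot: [-1.447, 1.035, 1.447]
force: [0.2, -1.0, -0.2]
width: 0.328
```

Emit:
arm_command(motion=[[20,0.5,0,0,0,0,0],[20,0.5,0,0,0,0,0],[20,0,0,0,0,0,0]])

```text
clock: 14.22
position: [0.5469, -0.2346, 0.2931]
ee_rot: [-1.447, 1.035, 1.447]
force: [-1.9, 0.3, 4.4]
width: 0.327
```

Emit:
arm_command(motion=[[20,0.5,0,0,0,0,0],[20,0,0,0,0,0,0]])

```text
clock: 14.48
position: [0.5469, -0.2346, 0.293]
ee_rot: [-1.448, 1.035, 1.447]
force: [-2.5, 1.0, 8.8]
width: 0.325
```

Emit:
arm_command(motion=[[20,-0.2,0,0,0,0,0],[20,0,0,0,0,0,0],[20,0,0,0,6,0,0],[20,0,0,0,6,0,0],[20,0,0,0,0,0,0]], newtons=45)

```text
clock: 15.1
position: [0.5467, -0.2347, 0.293]
ee_rot: [-1.296, 1.151, 1.295]
force: [-2.9, -0.0, 7.9]
width: 0.321
```

```bash
python3 -c "
from h import *
plan([.547,-.2345,.134],108.7)
"
```

```text
t 15.10 grasp [ 0.5467 -0.2348  0.134 ] yaw 96.75 tilt [-0.     -0.0002] F [-2.89 -0.03  7.91] T [0.249 0.863 0.062] w 29.5
shift mm [ 0.  -0.3  0.2] turn deg [-1.195e+01 -1.000e-02 -1.000e-02]
```

Emit:
arm_command(motion=[[20,0,0,0,6,0,0],[20,0,0,0,6,0,0],[20,0,0,0,6,0,0],[20,0,0,0,6,0,0],[20,0,0,0,0,0,0]])

```text
clock: 15.72
position: [0.5466, -0.2347, 0.293]
ee_rot: [-0.985, 1.337, 0.985]
force: [-3.7, 1.0, 8.5]
width: 0.327
```

Emit:
arm_command(motion=[[20,0,0,0,6,0,0],[20,0,0,0,6,0,0],[20,0,0,0,6,0,0],[20,0,0,0,6,0,0],[20,0,0,0,0,0,0]])

```text
clock: 16.35
position: [0.5465, -0.2348, 0.293]
ee_rot: [-0.665, 1.467, 0.665]
force: [-5.0, 0.6, 9.0]
width: 0.322
```

```bash
python3 -c "
from h import *
plan([.547,-.2345,.134],108.7)
print(arm.observe()['joints'])
"
```

```text
t 16.35 grasp [ 0.5465 -0.2349  0.134 ] yaw 48.75 tilt [-0.0003 -0.0002] F [-4.98  0.55  8.97] T [0.114 1.042 0.053] w 29.7
shift mm [ 0.  -0.1  0.6] turn deg [-5.995e+01 -1.000e-02 -2.000e-02]
[ 0.03818535  0.51718444  0.39897112  1.80100989 -0.25278698  0.87400248
  1.4045312 ]
```

Emit:
arm_command(motion=[[20,0,0.2,-0.2,5,0,0],[20,0,0,0,5,0,0],[20,0,0,0,4,0,0],[20,0,0,0,0,0,0]])

```text
clock: 16.85
position: [0.5464, -0.2348, 0.293]
ee_rot: [-0.476, 1.518, 0.476]
force: [-4.3, 0.2, 8.5]
width: 0.322
```

```bash
python3 -c "
from h import *
plan([.547,-.2345,.134],108.7)
c=cloud(get_image('side'));print(proj(get_image('side'),[.66,-.2,.11]))
e=np.array([[.632-.043*.947+.02*.947+.321*s, -.2073-.043*.321+.02*.321-.947*s] for s in (-.1,-.05,.05,.1,.13)])
for p in e:
  m=np.hypot(c[...,0]-p[0],c[...,1]-p[1])<.006; print(p.round(3),m.sum(),np.median(c[m][:,2]) if m.any() else None)
"
```

```text
t 16.85 grasp [ 0.5463 -0.2348  0.134 ] yaw 34.79 tilt [-0.0001 -0.0001] F [-4.26  0.2   8.53] T [0.144 0.883 0.118] w 29.6
shift mm [ 0.  -0.1  0.7] turn deg [-7.391e+01 -1.000e-02 -1.000e-02]
[[308.24506476 220.94310082]]
[ 0.578 -0.12 ] 0 None
[ 0.594 -0.167] 17 0.1883405218684852
[ 0.626 -0.262] 15 0.10751430387257066
[ 0.642 -0.309] 16 0.10737137694318877
[ 0.652 -0.338] 20 0.10747774416195577
```

Emit:
arm_command(motion=[[20,0,0,0,2,0,0],[20,0,0,0,2,0,0],[20,0,0,0,0,0,0]])

```text
clock: 17.32
position: [0.5463, -0.2348, 0.293]
ee_rot: [-0.421, 1.529, 0.421]
force: [-3.5, -0.0, 8.7]
width: 0.323
```

```bash
python3 -c "
from h import *
plan([.547,-.2345,.134],108.7)
"
```

```text
t 17.32 grasp [ 0.5463 -0.2348  0.134 ] yaw 30.81 tilt [-0.0001  0.    ] F [-3.47 -0.02  8.72] T [0.156 1.003 0.122] w 29.7
shift mm [ 0.  -0.1  0.8] turn deg [-7.789e+01 -0.000e+00 -1.000e-02]
```

Emit:
arm_command(motion=[[20,0,0,0,1.5,0,0],[20,0,0,0,0,0,0]])

```text
clock: 17.58
position: [0.5463, -0.2348, 0.293]
ee_rot: [-0.401, 1.533, 0.401]
force: [-3.5, 0.4, 9.5]
width: 0.321
```

```bash
python3 -c "
from h import *
plan([.547,-.2345,.134],108.7)
"
```

```text
t 17.57 grasp [ 0.5463 -0.2348  0.134 ] yaw 29.33 tilt [-0.0001  0.    ] F [-3.53  0.43  9.47] T [0.144 0.939 0.144] w 29.6
shift mm [ 0.  -0.   0.8] turn deg [-79.37   0.    -0.  ]
```

Emit:
arm_command(motion=[[20,0,0,0,1.5,0,0],[20,0,0,0,0,0,0]])

```text
clock: 17.82
position: [0.5463, -0.2348, 0.293]
ee_rot: [-0.381, 1.537, 0.381]
force: [-3.2, 0.8, 8.4]
width: 0.324
```

```bash
python3 -c "
from h import *
plan([.547,-.2345,.134],108.7)
"
```

```text
t 17.82 grasp [ 0.5463 -0.2348  0.134 ] yaw 27.83 tilt [-0.0001  0.0001] F [-3.18  0.82  8.42] T [0.107 0.962 0.126] w 29.8
shift mm [ 0.  -0.1  0.7] turn deg [-8.087e+01  0.000e+00 -1.000e-02]
```

Emit:
arm_command(motion=[[20,0,0,0,1.5,0,0],[20,0,0,0,0,0,0]])

```text
clock: 18.08
position: [0.5463, -0.2348, 0.293]
ee_rot: [-0.36, 1.541, 0.36]
force: [-4.7, 0.3, 8.9]
width: 0.32
```

```bash
python3 -c "
from h import *
plan([.547,-.2345,.134],108.7)
"
```

```text
t 18.07 grasp [ 0.5463 -0.2348  0.134 ] yaw 26.33 tilt [-0.0001  0.    ] F [-4.73  0.31  8.87] T [0.117 1.024 0.131] w 29.5
shift mm [ 0.  -0.   0.7] turn deg [-82.37   0.    -0.  ]
```

Emit:
arm_command(motion=[[20,0,0,0,1.5,0,0],[20,0,0,0,0,0,0]])

```text
clock: 18.32
position: [0.5463, -0.2348, 0.293]
ee_rot: [-0.34, 1.544, 0.34]
force: [-3.6, 1.9, 10.0]
width: 0.322
```

```bash
python3 -c "
from h import *
plan([.547,-.2345,.134],108.7)
im=get_image('side');im2=get_image('top')
cv2.imwrite('pics/f.png',np.hstack([cv2.resize(x['frame'][b:b+60,a:a+60,::-1],None,fx=6.5,fy=6.5,interpolation=cv2.INTER_CUBIC) for x,a,b in((im,235,195),(im2,330,175))]))
"
```

```text
t 18.32 grasp [ 0.5463 -0.2348  0.134 ] yaw 24.84 tilt [-0.0002  0.    ] F [-3.58  1.93 10.02] T [0.094 0.941 0.323] w 29.6
shift mm [-0.  -0.   0.7] turn deg [-8.386e+01 -0.000e+00 -1.000e-02]
```

View pics/f.png

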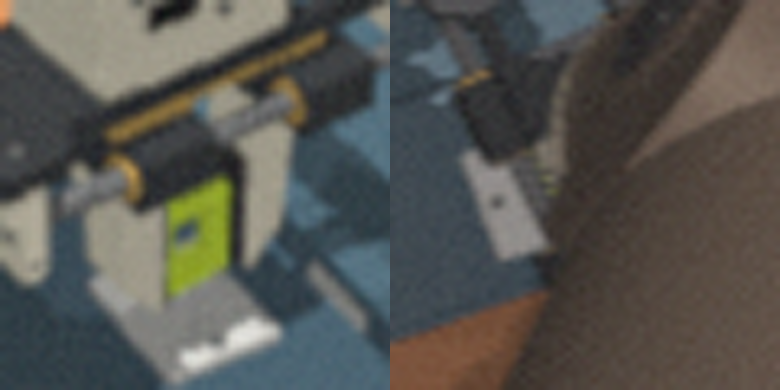

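Emit:
arm_command(motion=[[20,0,0,0,-0.7,0,0],[20,0,0,0,-6,0,0],[20,0,0,0,-7,0,0],[20,0,0,0,-7,0,0],[20,0,0,0,-7,0,0]])

```text
clock: 19.05
position: [0.5464, -0.2348, 0.293]
ee_rot: [-0.719, 1.449, 0.718]
force: [-3.0, 1.1, 8.1]
width: 0.322
```

Emit:
arm_command(motion=[[20,0,0,0,-7,0,0],[20,0,0,0,-7,0,0],[20,0,0,0,-7,0,0],[20,0,0,0,-7,0,0],[20,0,0,0,-7,0,0]])

```text
clock: 19.68
position: [0.5465, -0.2348, 0.293]
ee_rot: [-1.181, 1.227, 1.18]
force: [-2.5, 0.8, 7.1]
width: 0.319
```

Emit:
arm_command(motion=[[20,0,0,0,-7,0,0],[20,0,0,0,-7,0,0],[20,0,0,0,-7,0,0],[20,0,0,0,0,0,0],[20,0,0,0,0,0,0]])

```text
clock: 20.3
position: [0.5469, -0.2349, 0.2931]
ee_rot: [-1.444, 1.038, 1.442]
force: [-0.7, 0.8, 5.6]
width: 0.322
```

```bash
python3 -c "
from h import *
plan([.5468,-.2346,.134],108.8)
c=cloud(get_image('side'))
for p in ([.626,-.262],[.642,-.309],[.652,-.338]):
  m=np.hypot(c[...,0]-p[0],c[...,1]-p[1])<.006; print(np.median(c[m][:,2]))
"
```

```text
t 20.30 grasp [ 0.5471 -0.2349  0.1341] yaw 108.54 tilt [ 0.0014 -0.0004] F [-0.69  0.84  5.62] T [ 0.108  0.215 -0.012] w 29.6
shift mm [ 0.1 -0.   0.3] turn deg [-0.26 -0.05  0.07]
0.10789140970712663
0.10835307896296037
0.10790336617587859
```

Emit:
arm_command(motion=[[20,-1,0,0,0,0,0],[20,-1,0,0,0,0,0],[20,-1,0,0,0,0,0],[20,0,0,0,0,0,0]])

```text
clock: 20.85
position: [0.5466, -0.2346, 0.2954]
ee_rot: [-1.443, 1.038, 1.444]
force: [0.5, -0.0, -1.3]
width: 0.321
```

```bash
python3 -c "
from h import *
plan([.5468,-.2346,.17],108.8)
"
```

```text
t 20.85 grasp [ 0.5466 -0.2346  0.1364] yaw 108.55 tilt [-0.0001  0.0001] F [ 0.46 -0.04 -1.32] T [ 0.086  0.071 -0.021] w 29.5
shift mm [-33.6  -0.2  -0.1] turn deg [-0.25  0.   -0.  ]
```

Emit:
arm_command(motion=[[20,-3,0,0,0,0,0],[20,-3,0,0,0,0,0],[20,-3,0,0,0,0,0],[20,-3,0,0,0,0,0],[20,0,0,0,0,0,0]])

```text
clock: 21.48
position: [0.5467, -0.2347, 0.3078]
ee_rot: [-1.444, 1.038, 1.443]
force: [0.2, -0.1, 0.1]
width: 0.322
```

Emit:
arm_command(motion=[[20,-4,0,0,0,0,0],[20,-4,0,0,0,0,0],[20,-5,0,0,0,0,0],[20,-6,0,0,0,0,0],[20,-8,0,0,0,0,0]])

```text
clock: 22.1
position: [0.5465, -0.2346, 0.3349]
ee_rot: [-1.443, 1.038, 1.444]
force: [0.4, -0.3, 0.1]
width: 0.323
```

Emit:
arm_command(motion=[[20,-30,0,0,0,0,0],[20,-20,0,0,0,0,0],[20,0,0,0,0,0,0]], newtons=25)

```text
clock: 22.48
position: [0.547, -0.2349, 0.3863]
ee_rot: [-1.446, 1.037, 1.44]
force: [-0.1, -0.5, -1.4]
width: 0.326
```

```bash
python3 -c "
from h import *
plan([.5504,.3692,.22],103.54)
im=get_image('side')
o=arm.observe();print(proj(im,[np.array(o['position'])-[0,0,.159+.035]]))
save(im,'g.png',(235,170,315,250),7)
"
```

```text
t 22.48 grasp [ 0.5475 -0.235   0.2273] yaw 108.54 tilt [ 0.0033 -0.001 ] F [-0.13 -0.46 -1.44] T [0.062 0.044 0.039] w 30.0
shift mm [   6.7 -195.3  571.7] turn deg [ 5.   -0.11  0.17]
[[263.56599472 207.80106532]]
```

View pics/g.png

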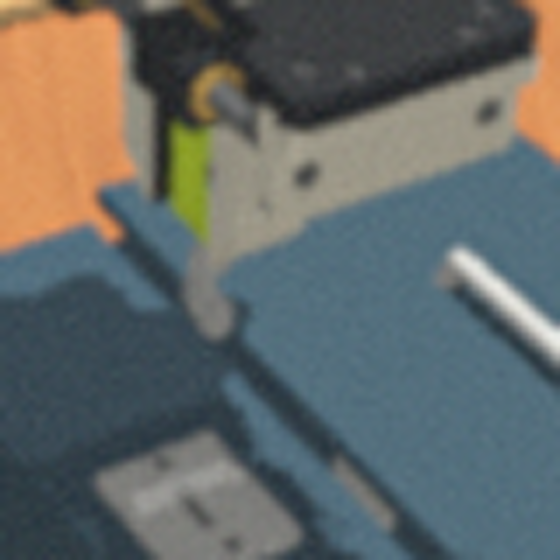

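Emit:
arm_command(motion=[[20,0,-8,24,0,0,0],[20,0,-16,47,0,0,0],[20,0,-17,50,0,0,0],[20,0,-17,50,0,0,0],[20,0,-17,50,0,0,0]])

```text
clock: 23.15
position: [0.5469, 0.0004, 0.3834]
ee_rot: [-1.443, 1.039, 1.445]
force: [0.5, 0.6, -0.0]
width: 0.325
```

Emit:
arm_command(motion=[[20,0,-17,50,0,0,0],[20,0,-17,50,0,0,0],[20,0,-17,50,0,0,0],[20,0,-17,50,0,0,0],[20,0,-17,50,0,0,0]])

```text
clock: 23.78
position: [0.548, 0.2643, 0.3833]
ee_rot: [-1.443, 1.04, 1.444]
force: [1.0, 0.8, -0.6]
width: 0.323
```

Emit:
arm_command(motion=[[20,0,-17,48,0,0,0],[20,0,-11,33,0,0,0],[20,0,-7,20,0,0,0],[20,0,0,0,5,0,0],[20,0,0,0,0,0,0]])

```text
clock: 24.4
position: [0.5498, 0.369, 0.3837]
ee_rot: [-1.382, 1.09, 1.381]
force: [0.8, -0.3, -0.2]
width: 0.325
```

```bash
python3 -c "
from h import *
plan([.5504,.3692,.112],103.54)
"
```

```text
t 24.40 grasp [0.5497 0.3688 0.2247] yaw 103.52 tilt [-0.0006 -0.0014] F [ 0.75 -0.33 -0.21] T [0.093 0.002 0.004] w 29.9
shift mm [112.7  -0.8   0.2] turn deg [-0.02 -0.07 -0.05]
```

Emit:
arm_command(motion=[[20,35,-0.8,0,0,0,0],[20,40,0,0,0,0,0],[20,25,0,0,0,0,0],[20,13,0,0,0,0,0],[20,0,0,0,0,0,0]])

```text
clock: 25.02
position: [0.5505, 0.3692, 0.2709]
ee_rot: [-1.381, 1.089, 1.382]
force: [0.1, -0.2, 0.4]
width: 0.326
```

```bash
python3 -c "
from h import *
plan([.498,.3567,.1115],103.54)
T=get_image('side');A=get_image('top')
cv2.imwrite('pics/i.png',np.hstack([cv2.resize(x['frame'][b:b+60,a:a+60,::-1],None,fx=6.5,fy=6.5,interpolation=cv2.INTER_CUBIC) for x,a,b in((T,190,80),(A,85,180))]))
"
```

```text
t 25.02 grasp [0.5503 0.3691 0.1119] yaw 103.54 tilt [-0.0009 -0.0009] F [ 0.12 -0.25  0.43] T [ 0.038 -0.023 -0.005] w 30.0
shift mm [ 0.5 53.9  0.1] turn deg [ 0.   -0.04 -0.06]
```

View pics/i.png

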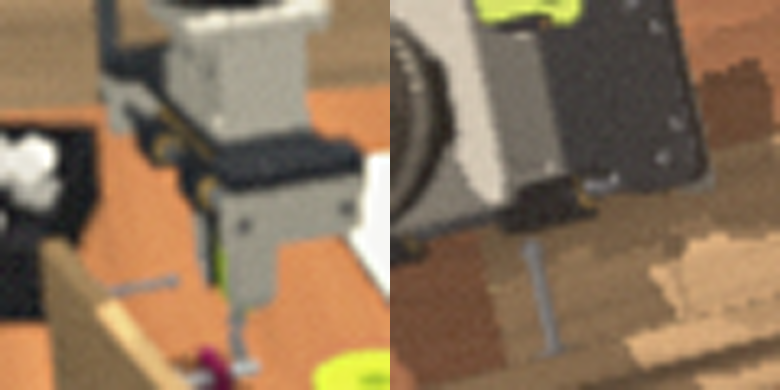

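Emit:
arm_command(motion=[[20,0,10,0,0,0,0],[20,0,6,0,0,0,0],[20,0,4,0,0,0,0],[20,0,4,0,0,0,0],[20,0,0,0,0,0,0]])

```text
clock: 25.75
position: [0.5267, 0.3643, 0.2715]
ee_rot: [-1.381, 1.088, 1.381]
force: [0.8, 0.4, -0.4]
width: 0.325
```

Emit:
arm_command(motion=[[20,0,4,0,0,0,0],[20,0,4,0,0,0,0],[20,0,0,0,0,0,0]])

```text
clock: 26.12
position: [0.5189, 0.3624, 0.2714]
ee_rot: [-1.381, 1.088, 1.382]
force: [-0.6, -0.2, 0.2]
width: 0.322
```

Emit:
arm_command(motion=[[20,0,5,0,0,0,0],[20,0,5,0,0,0,0],[20,0,4,0,0,0,0],[20,0,3,0,0,0,0],[20,0,0,0,0,0,0]])

```text
clock: 26.75
position: [0.5025, 0.3584, 0.2715]
ee_rot: [-1.381, 1.088, 1.381]
force: [-0.5, -0.0, -0.3]
width: 0.325
```

Emit:
arm_command(motion=[[20,2,0,0,0,0,0],[20,2,0,0,0,0,0],[20,1.5,0,0,0,0,0],[20,0,0,0,0,0,0]])

```text
clock: 27.25
position: [0.5027, 0.3584, 0.2657]
ee_rot: [-1.381, 1.088, 1.381]
force: [-0.2, -0.6, 0.5]
width: 0.324
```

Emit:
arm_command(motion=[[20,1,0,0,0,0,0],[20,0,0,0,0,0,0]])

```text
clock: 27.5
position: [0.5027, 0.3584, 0.2649]
ee_rot: [-1.381, 1.088, 1.381]
force: [0.5, 0.4, -0.3]
width: 0.326
```

Emit:
arm_command(motion=[[20,0.7,0,0,0,0,0],[20,0,0,0,0,0,0]])

```text
clock: 27.75
position: [0.5027, 0.3584, 0.2642]
ee_rot: [-1.381, 1.088, 1.381]
force: [0.6, 0.2, -0.4]
width: 0.328
```

Emit:
arm_command(motion=[[20,0.6,0,0,0,0,0],[20,0,0,0,0,0,0]])

```text
clock: 28.0
position: [0.5027, 0.3584, 0.2637]
ee_rot: [-1.381, 1.088, 1.381]
force: [-0.2, 0.9, -0.9]
width: 0.321
```

Emit:
arm_command(motion=[[20,0.5,0,0,0,0,0],[20,0,0,0,0,0,0]])

```text
clock: 28.25
position: [0.5027, 0.3584, 0.2635]
ee_rot: [-1.381, 1.088, 1.381]
force: [-0.9, -1.2, 4.6]
width: 0.322
```

Emit:
arm_command(motion=[[31,0,0,0,0,0,0],[34,0,0,0,0,0,0],[38,0,0,0,0,0,0],[46,0,0,0,0,0,0],[54,0,0,0,0,0,0]], newtons=10)

```text
clock: 28.88
position: [0.5027, 0.3584, 0.2631]
ee_rot: [-1.381, 1.088, 1.381]
force: [-0.0, 0.3, -0.0]
width: 0.556
```

Emit:
arm_command(motion=[[60,0,0,0,0,0,0],[60,0,0,0,0,0,0],[60,-4,0,0,0,0,0],[60,-10,0,0,0,0,0],[60,-20,0,0,0,0,0]])

```text
clock: 29.5
position: [0.5025, 0.3583, 0.2975]
ee_rot: [-1.381, 1.089, 1.382]
force: [-0.1, 0.1, 0.1]
width: 0.652
```

Emit:
arm_command(motion=[[60,-50,0,0,0,0,0],[60,-50,0,0,0,0,0],[60,-40,40,0,0,0,0],[60,0,60,0,0,0,0],[60,0,60,0,0,0,0]])

```text
clock: 30.12
position: [0.3455, 0.3204, 0.4384]
ee_rot: [-1.381, 1.086, 1.38]
force: [-0.7, -0.2, 0.3]
width: 0.655
```

```bash
python3 -c "
from h import *
T=get_image('side');A=get_image('top')
for n,t in (('side','oil_key_eye'),('top','oil_key_eye'),('top','hook_left'),('side','oil_key')): print(n,t,[(np.round(d['point'],3),round(d['p'],2)) for d in pinpoint(n,t)[:2]])
cv2.imwrite('pics/j.png',np.hstack([cv2.resize(x['frame'][b:b+60,a:a+60,::-1],None,fx=6.5,fy=6.5,interpolation=cv2.INTER_CUBIC) for x,a,b in((T,185,100),(A,85,180))]))
c=cloud(T)
for p in ([.626,-.262],[.642,-.309],[.652,-.338]):
  m=np.hypot(c[...,0]-p[0],c[...,1]-p[1])<.006; print(np.median(c[m][:,2]))
o=arm.observe(); print(o['clock'],o['position'],o['force'])
"
```

```text
side oil_key_eye [(array([0.502, 0.356, 0.1  ]), 0.53)]
top oil_key_eye [(array([0.505, 0.357, 0.098]), 0.56), (array([0.526, 0.248, 0.108]), 0.55)]
top hook_left [(array([0.503, 0.365, 0.108]), 0.97)]
side oil_key [(array([0.513, 0.305, 0.002]), 0.5)]
0.10834003845523288
0.10802252077240859
0.10760139150782783
30.425 [0.34792654 0.32104087 0.43787423] [-0.57368138  0.39253609 -0.03520637]
```

View pics/j.png

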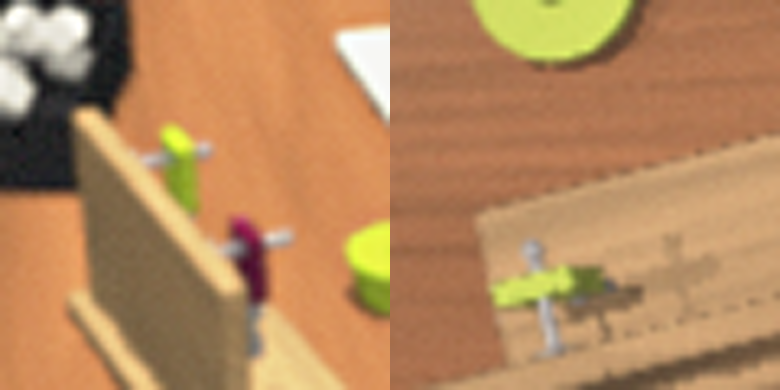

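The lime key hangs on its peg: side view about (180, 165), top view about (535, 285). The plum key is still in place and the lid is ajar. I'll let everything settle briefly, then hand in.

Emit:
arm_command(motion=[[60,0,0,0,0,0,0],[60,0,0,0,0,0,0],[60,0,0,0,0,0,0],[60,0,0,0,0,0,0],[60,0,0,0,0,0,0]])

```text
clock: 31.05
position: [0.3472, 0.321, 0.4371]
ee_rot: [-1.381, 1.088, 1.381]
force: [-0.7, -0.5, -0.5]
width: 0.657
```

```bash
python3 -c "
from h import *
print(arm.sign_off())"
```

```text
the job is handed in; nothing more can be done
None
```

The job is handed in at 31 s. The box is unlocked with its lid ajar, and the lime key is back on its left hook, let go. The hand-in reported no verdict.

**What I did:** I took the lime key off the left peg and lowered it into the slot until the collar seated (about 9 N). I turned it clockwise to the stop, turned it back home, drew it out freely and hung it up again.

**Last checks:**
- **Key:** its eye was measured at about (0.502–0.505, 0.357, 0.099), about 10 mm from the network's hook estimate (limit 22 mm). The last pictures show it hanging upright, clear of the gripper.
- **Lid:** its surface stands about 13 mm above shut, which is roughly 0.09 rad.
- **Plum key:** it looks unmoved in the last picture. I didn't measure the mug, bottle or mould again; the hand was never near them.

**Checks that disagreed or stayed unsure:**
- **Moment at the stop:** it jumped from 0.13 to 0.32 N m on the last 1.5° step. That is just over the 0.3 N m called forcing, for about 0.3 s before I eased back. The force on the tool was only about 11 N, against the 50 N limit for forcing the key.
- **Lock angle:** I couldn't read it directly. I judged the stop from that jump. I judged home from the hand's angle, the near-zero moment and the key coming out without resistance.
- **Network mistake:** one last detection, of the lime key itself, gave a point on the rack's base (p 0.5). I ignored it because it contradicted the pictures.

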